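# Push the egg cooker's slide-out tray home past its spring catch

### The job

The slide-out tray under the egg cooker is pulled out and locked by the spring catch at its right side. Hold the catch's plunger down with your fingertips and push the tray's steel bracket past it, on until the tray is fully home against its back stop, then take the hand away so that the catch stands free and sprung up again. Pick nothing up, and leave the cooker, cups, lid, saucer and spoon alone: the cooker and the cup that ride on the tray must stay standing on it.

Things in the scene. Friction and masses are not known exactly. Their poses are not given: they have to be found in the camera images.
- slide_base: Fixed pale-wood base of the slide-out tray, 300 (x) x 290 (y) x 12 mm, on the shelf. Origin: centre of its underside. x points the way the tray slides home (away from the robot), y left, z up. A back stop 60 mm high crosses its far end. The catch's aluminium housing (86 x 46, 24 mm high) lies by its right edge; beyond it (+x) only bare shelf lies under the bracket's path.
- tray (a joint): How far the sliding tray stands out from home, m: 0 = fully home (near edge flush with the base's near edge, far edge at the back stop), about 0.090 = locked out by the catch (3 mm play each way), 0.100 = end of runners. Slides level along the base's x, needs about 3 N, stays where it is left. A pale-wood board 300 x 296 x 16 mm, top 44 mm above the shelf.
- tray_center (a point): Centre of the tray's top face, 44 mm above the shelf; moves with the tray. Axes as slide_base.
- bracket_face (a point): Centre of the face to push: near face (normal along -x of slide_base) of the steel angle bracket on the tray's right edge. Its outward leg is an upright plate 6 mm thick (x), underside 36.5 mm and top 66.5 mm above the shelf; this point is half-way up. The plate spans from the tray's edge, 30 mm to the left of this point, to 20 mm to the right. Moves with the tray; axes as slide_base.
- catch (a joint): How far the plunger is pressed straight down, m: 0 = sprung up, 0.011 = fully down (stop). Needs about 3 N to start, 8 N fully down; springs back when let go. The bracket passes once it is down 0.007 or more. One black piece 66 mm long: thumb pad, then a notch 12 mm wide where the bracket's plate stands, then a stop 12 mm long, 2 mm lower than the pad; all go down together.
- catch_pad (a point): Centre of the top of the plunger's thumb pad, a ribbed black rectangle 42 (x) x 36 mm (y), on the robot's side of the bracket: 44 mm above the shelf when up, 33 mm fully down. With the tray locked out, the bracket's near face is 24 mm ahead (+x). A fingertip on the pad that slides along +x against that face both holds the plunger and drives the tray. Axes as slide_base.
- cooker: White egg cooker, 174 mm diameter (190 mm over the ears of its trays) and 184 mm high, with two stacked clear steamer trays holding eggs, lid off, about 0.85 kg; stands loose on the middle of the tray and rides with it. Origin: centre of its underside.
- cup_a: Grey porcelain egg cup, 51 mm diameter, 64 mm high, standing loose on the tray's near left part; rides with it. Origin: centre of its underside.
- cup_b: A second grey porcelain egg cup of the same size, standing on the shelf to the right of the catch. Origin: centre of its underside.
- lid: The cooker's clear plastic dome lid, 178 mm diameter, 90 mm high with its knob, lying on the shelf beside the base. Origin: centre of its underside.
- saucer: White ceramic saucer, 154 mm diameter, 11 mm high, on the shelf beside the base. Origin: centre of its underside.
- spoon: Stainless egg spoon, 118 mm long, lying in the saucer. Origin: about the middle of its length, on its underside.
There are look-alikes about, which are no part of the job. What is shaped like the cooker but black, green or turquoise is not meant.

How it is judged:
By the outcome, as a careful person would: the job done as asked, in the order asked, and still so for the second after the job is handed in, with the robot touching nothing.
It also fails if it takes over 42 s, if anything falls off the work surface, if the arm or the gripper's body presses on something with over 40 N, if the wrist force passes 120 N, or if a joint passes its speed limit or range.

### The arm

A 6-joint arm with a two-finger parallel gripper is mounted at the origin on the work surface. World frame = base frame: x ahead of the robot, y to its left, z up, the work surface at z = 0. Lengths are in m, angles in rad, forces in N, time in s.
With the tool pointing down it reaches from about 0.35 to 0.875 m from the base axis. Payload 4.2 kg.
Tool frame: the origin (TCP) lies on the centre line of the jaws, within the pads' length; the fingertips stand 11 mm ahead of it and the grasp point (between the pads) lies 8 mm behind it; z points along the fingers, y is the line along which they close (so a half turn about z gives the same grasp; the last joint's range is limited). The gripper opens to 85 mm and grips with 20 to 120 N. Pads are 22 mm wide; open, the fingers measure 114 mm over their backs; the gripper's body (76 mm by 85 mm) begins 54 mm behind the grasp point. The pads swing forward as they close: fully open they stand 13 mm farther back than shut.
Start: joints at [-0.841, 0.385, 0.008, 0, -1.194, -0.259], TCP at [0.284, -0.557, 0.242] pointing down, gripper open.
Joint ranges: [-3.14, 3.14], [-1.21, 2.06], [-1.07, 1.41], [-3.16, 2.05], [-2.99, -0.16], [-3.1, 3.1]. Speed limits (rad/s): [2.79, 2.79, 3.14, 3.14, 3.14, 3.14].

### API

Orientations are given as a unit quaternion [x, y, z, w].
In Python, from bench import manip, cams gives the robot as it stands.
- The arm moves only by the tool arm_command, never from a script. Its argument "commands" is a list of rows, each a list of 7 numbers: the shift along the tool's x, y, z in cm, then the turn, a rotation vector about the tool's x, y, z in degrees, then the opening in per cent of the stroke, from 0 (shut) to 100 (fully open). A call has exactly 10 rows; each row shifts and turns the commanded pose from where the row before left it, along the tool's axes as they then stand; what a row does not reach is not made up. A row lasts 1/10 s, in which the tool goes at most 50 mm and 8.59 degrees, less where a joint would pass 70% of its speed; a pose out of reach is approached as far as the arm can. A call is refused whole if a number of a shift passes 5 or a number of a turn 8.59, either way. A call with a gripper value outside its range is refused whole. The fingers move at their own pace and stop on an object; the grip force is fixed at half the most. Time passes only in rows, so rows that do not move let the fingers close, or fill a call up. It gives the time, the measured TCP pose, the force, the opening and the grip force at its end, in the units of the state.
- manip.get_state(): the state, without advancing time (a new reading comes with each control period).
- cams.snapshot(name): name is "scene" or "top" or "wrist"; returns a dict with "img" (400x640x3 uint8, red, green, blue), "mtx" (3x3 intrinsics, pixels), "k1" (the pictures are not rectified: a ray, as slopes to the right and down, at radius r is drawn at 1 + k1 r^2 times it, then the intrinsics apply), "R" (3x3) and "t" (3): a world point X has camera coordinates R X + t. Camera axes: x right, y down, z forward; pixel columns grow to the right and rows downward; lengths in m; the calibration is good to about 2 mm. A picture is of the moment at which its call begins. There is no depth.
- manip.job_done(): hands the job in; it is judged then, once.
The state is a dict: "time": time; "joint_pos": joint angles; "joint_velocities": joint speeds; "effort": joint torques, N m; "ee_pos": TCP position; "tcp_rot": TCP orientation; "contact_force": force on the tool from outside, world axes, zero at the start; "ft_torque": the same for the moment, N m; "opening": finger opening in m; "finger_force": force on a finger pad.
Only numpy, scipy, OpenCV 4.12 (cv2) and the standard library are available. Lean on these libraries where they do the work, as an engineer would, in place of code of your own. Each camera call takes 0.05 s, during which the arm holds its last target. There are 200 camera calls.

## Working session

There is one attempt and no reset: what is moved stays moved. The work goes in short steps, Python scripts to look and compute and a tool call to move; the robot and the scene stay as the last step left them, time stands still between calls to the robot, and variables do not carry over. Pictures are saved under pics/ and viewed, at most 10 in all, crops included, and the job is handed in when it is done.

Besides the shell and the picture viewer there is one more tool, called after ">>>" as name(argument=value, ...), one argument or row to a line, values as JSON. arm_command: Moves the arm, as the interface text tells. Its arguments: {"type":"object","properties":{"commands":{"type":"array","items":{"type":"array","items":{"type":"number"}}}},"required":["commands"]}

```bash
mkdir -p pics
cat > h.py <<'E'
import numpy as np, cv2
from bench import manip, cams
def snap(n,f):
    s=cams.snapshot(n); cv2.imwrite(f'pics/{f}.png',cv2.cvtColor(s['img'],cv2.COLOR_RGB2BGR))
    np.savez(f'pics/{f}.npz',**{k:np.array(s[k]) for k in('mtx','k1','R','t','img')}); return s
def ray(f,uv,z):
    s=np.load(f'pics/{f}.npz'); D=np.array([float(s['k1']),0,0,0])
    p=cv2.undistortPoints(np.array([[uv]],float),s['mtx'],D)[0,0]
    d=s['R'].T@np.array([p[0],p[1],1]); c=-s['R'].T@s['t']
    return c+d*(z-c[2])/d[2]
def proj(f,X):
    s=np.load(f'pics/{f}.npz'); D=np.array([float(s['k1']),0,0,0])
    return cv2.projectPoints(np.array([X],float),cv2.Rodrigues(s['R'])[0],s['t'],s['mtx'],D)[0][0,0]
def crop(f,g,x,y,w,h,k):
    im=cv2.imread(f'pics/{f}.png')[y:y+h,x:x+w]; cv2.imwrite(f'pics/{g}.png',cv2.resize(im,None,fx=k,fy=k,interpolation=cv2.INTER_CUBIC))
E
python3 - <<'E'
from h import *
a=snap('scene','s0');b=snap('top','t0')
cv2.imwrite('pics/both0.png',cv2.resize(np.vstack([cv2.imread('pics/s0.png'),cv2.imread('pics/t0.png')]),(480,600)))
s=manip.get_state();print(s)
E
```

```text
{'time': 0.1, 'joint_pos': array([-8.41426128e-01,  3.85481172e-01,  6.79033038e-03, -4.35386507e-04,
       -1.19402406e+00, -2.58622600e-01]), 'joint_velocities': array([ 0.00142335, -0.00111038,  0.00242233,  0.00187915, -0.00064786,
        0.00030603]), 'effort': array([ 3.80266374e-05, -3.93320096e+01,  1.88929045e+01,  4.19792712e+00,
       -2.61095563e-03, -7.78481876e-06]), 'ee_pos': array([ 0.28327618, -0.55656198,  0.24134089]), 'tcp_rot': array([-2.33128307e-01,  9.72445490e-01,  9.40540019e-04, -2.76688211e-04]), 'contact_force': array([0.26900157, 0.25491997, 0.14185394]), 'ft_torque': array([-0.01739414,  0.01816546,  0.02663148]), 'finger_force': 0.0, 'opening': 0.08528813025059279}
```

View pics/t0.png

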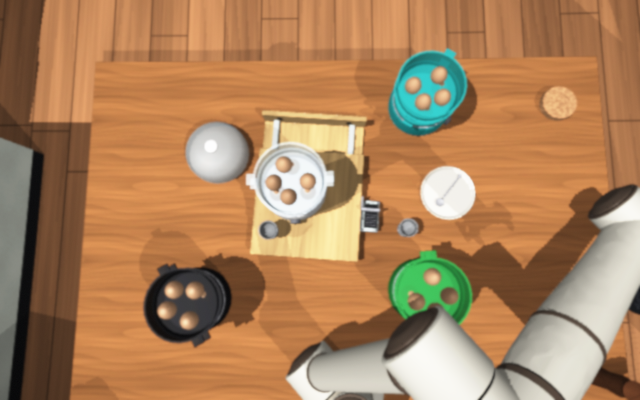

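View pics/s0.png

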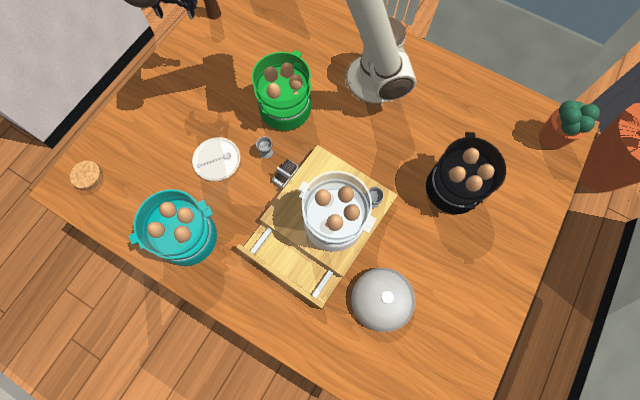

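The top view shows the base's back stop at about (263,115)-(368,121), the tray's near corners at (251,254) and (362,260), and the catch at (371,215). cup_b is at (409,227) and the green look-alike at (430,290). In the scene view the catch is at (286,174). Next I'll enlarge the catch.

Run:
```python
from h import *
crop('t0','tc',330,180,100,90,6);crop('s0','sc',250,130,90,80,6)
a=cv2.imread('pics/tc.png');b=cv2.imread('pics/sc.png')
h=max(a.shape[0],b.shape[0]);
p=lambda m:cv2.copyMakeBorder(m,0,h-m.shape[0],0,0,cv2.BORDER_CONSTANT)
cv2.imwrite('pics/cc.png',cv2.resize(np.hstack([p(a),p(b)]),(800,379)))
c=lambda uv,z:ray('t0',uv,z).round(4)
print('stop',c((263,115),.06),c((368,121),.06),'near',c((251,254),.044),c((362,260),.044),'catch',c((371,215),.044),'cup',c((409,227),.06),'green',c((398,265),.15))
print('scene catch',ray('s0',(286,174),.044))
```

```text
stop [0.7547 0.2273 0.06  ] [ 0.7346 -0.069   0.06  ] near [0.3645 0.2568 0.044 ] [ 0.3475 -0.0471  0.044 ] catch [ 0.4706 -0.074   0.044 ] cup [ 0.4359 -0.1745  0.06  ] green [ 0.3351 -0.1274  0.15  ]
scene catch [ 0.4851658  -0.06332472  0.044     ]
```

View pics/cc.png

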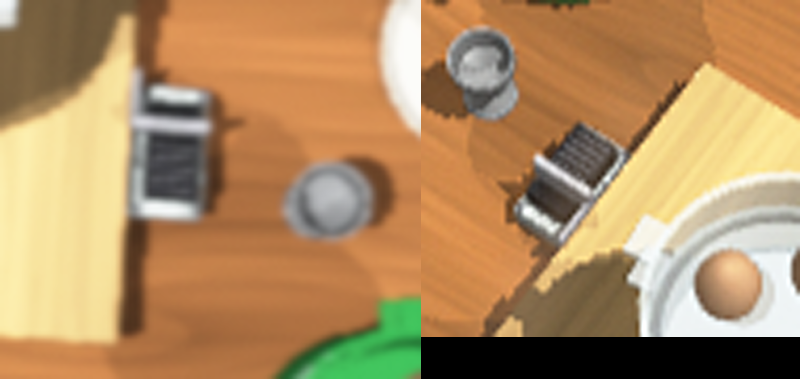

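The enlarged crop shows the ribbed pad's centre at about top (371.6,219.4) and scene (289,165.6). The bracket's top edge runs from top (362.5,209) to (379.9,210.2), so the tray is locked out against the catch.

Run:
```python
from h import *
P=ray('t0',(371.6,219.4),.044);Q=ray('s0',(289,165.6),.044)
print('pad',P,Q,'br',ray('t0',(362.5,209),.0665),ray('t0',(379.9,210.2),.0665),'green',ray('t0',(430,287),.18),ray('t0',(430,250),.18),'cooker',ray('t0',(291,180),.184))
th=np.deg2rad(-3.5);e=np.array([np.cos(th),np.sin(th)])
s=manip.get_state();from scipy.spatial.transform import Rotation as R
T=R.from_quat(s['tcp_rot']);print(T.as_matrix().round(3))
g=np.r_[(P[:2]+Q[:2])/2,.242];print(g,T.inv().apply(g-s['ee_pos']))
```

```text
pad [ 0.45840982 -0.0754539   0.044     ] [ 0.45661481 -0.07025619  0.044     ] br [ 0.4848198  -0.04898467  0.0665    ] [ 0.48133138 -0.09609573  0.0665    ] green [ 0.2835898  -0.19697132  0.18      ] [ 0.37123324 -0.20049935  0.18      ] cooker [0.5444572  0.13682087 0.184     ]
[[-0.891 -0.453 -0.001]
 [-0.453  0.891  0.002]
 [ 0.     0.002 -1.   ]]
[ 0.45751232 -0.07285505  0.242     ] [-3.74614386e-01  3.52129410e-01 -6.86162180e-06]
```

>>> arm_command(
  commands=[
    [-3, 2.8, 0, 0, 0, 0, 0],
    [-3, 2.8, 0, 0, 0, 0, 0],
    [-3, 2.8, 0, 0, 0, 0, 0],
    [-3, 2.8, 0, 0, 0, 0, 0],
    [-3, 2.8, 0, 0, 0, 0, 0],
    [-3, 2.8, 0, 0, 0, 0, 0],
    [-3, 2.8, 0, 0, 0, 0, 0],
    [-3, 2.8, 0, 0, 0, 0, 0],
    [-3, 2.8, 0, 0, 0, 0, 0],
    [-3, 2.8, 0, 0, 0, 0, 0],
  ],
)

```text
time: 1.1
ee_pos: [0.4238, -0.1697, 0.2421]
tcp_rot: [-0.233, 0.972, 0.0, -0.0]
contact_force: [0.3, -0.0, -0.0]
opening: 0.0002
finger_force: 0.0
```

>>> arm_command(
  commands=[
    [0, 0, 0, 0, 0, -7.5, 0],
    [0, 0, 0, 0, 0, -7.5, 0],
    [0, 0, 0, 0, 0, -7.5, 0],
    [0, 0, 0, 0, 0, -7.5, 0],
    [0, 0, 0, 0, 0, -7.5, 0],
    [0, 0, 0, 0, 0, -7.5, 0],
    [0, 0, 0, 0, 0, -7.5, 0],
    [0, 0, 0, 0, 0, -7, 0],
    [0, 0, 0, 0, 0, 0, 0],
    [0, 0, 0, 0, 0, 0, 0],
  ],
)

```text
time: 2.1
ee_pos: [0.4237, -0.1713, 0.2421]
tcp_rot: [-0.684, 0.729, 0.0, -0.0]
contact_force: [0.7, -0.4, 0.1]
opening: 0.0001
finger_force: 0.0
```

```bash
cat >> h.py <<'E'
from scipy.spatial.transform import Rotation as R
def to(g):
    s=manip.get_state();T=R.from_quat(s['tcp_rot']);m=T.as_matrix()
    print('t',s['time'],'pos',s['ee_pos'].round(4),'open',round(s['opening'],4),'F',s['contact_force'].round(2),'yaw of tool y',np.rad2deg(np.arctan2(m[1,1],m[0,1])).round(2),'shift cm',(100*T.inv().apply(np.array(g)-s['ee_pos'])).round(2))
E
python3 -c "
from h import *
to([.4555,-.073,.10])"
```

```text
t 2.1 pos [ 0.4237 -0.1713  0.2421] open 0.0001 F [ 0.7  -0.35  0.09] yaw of tool y 176.33 shift cm [-10.01  -2.55  14.21]
```

>>> arm_command(
  commands=[
    [-2, -0.5, 0, 0, 0, 0, 0],
    [-2, -0.5, 0, 0, 0, 0, 0],
    [-2, -0.5, 0, 0, 0, 0, 0],
    [-2, -0.5, 0, 0, 0, 0, 0],
    [-2, -0.5, 0, 0, 0, 0, 0],
    [0, 0, 3, 0, 0, 0, 0],
    [0, 0, 3, 0, 0, 0, 0],
    [0, 0, 3, 0, 0, 0, 0],
    [0, 0, 3, 0, 0, 0, 0],
    [0, 0, 2, 0, 0, 0, 0],
  ],
)

```text
time: 3.1
ee_pos: [0.4539, -0.0732, 0.1004]
tcp_rot: [-0.684, 0.729, 0.001, -0.001]
contact_force: [-0.7, -0.7, -0.0]
opening: 0.0001
finger_force: 0.0
```

Run:
```python
from h import *
to([.4555,-.073,.055])
snap('wrist','w1');snap('scene','s1')
crop('s1','s1c',240,110,120,100,5)
a=cv2.resize(cv2.imread('pics/w1.png'),(400,250));b=cv2.resize(cv2.imread('pics/s1c.png'),(400,333))
cv2.imwrite('pics/m1.png',np.vstack([a,b]))
```

```text
t 3.1 pos [ 0.4539 -0.0732  0.1004] open 0.0001 F [-0.71 -0.69 -0.01] yaw of tool y 176.33 shift cm [-0.03 -0.17  4.54]
```

View pics/m1.png

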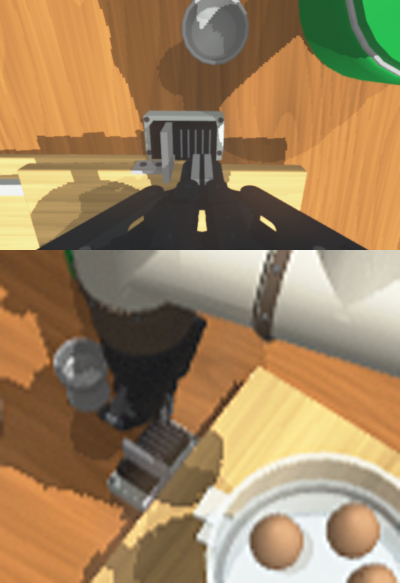

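The wrist view shows the shut fingertips at about (200,155), over the robot side of the ribbed pad, whose ribs span x 175-215. The bracket plate is at x 162-174, with its outer end at y 122. I'll check these by projection and enlarge the crop.

Run:
```python
from h import *
crop('w1','w1c',210,165,170,140,4)
im=cv2.imread('pics/w1c.png')
th=np.deg2rad(-3.5);e=np.array([np.cos(th),np.sin(th),0]);n=np.array([-e[1],e[0],0])
c=np.array([.4575,-.073,0]);z=np.array([0,0,1.])
def mark(X,col):
    u=(proj('w1',X)-[210,165])*4; cv2.circle(im,tuple(int(v) for v in u),4,col,-1); print(u)
for i in(-1,1):
  for j in(-1,1): mark(c+e*.021*i+n*.018*j+z*.044,(0,0,255))
for dx in(.024,.030):
  for h in(.0365,.0665): mark(c+e*dx-n*.02+z*h,(255,0,0))
mark(np.array([.4539,-.0732,.0894]),(0,255,0))
cv2.imwrite('pics/w1d.png',im)
```

```text
[568.25632179 148.26221685]
[562.67714189 366.13995127]
[285.65566851 149.26697394]
[294.99350381 367.2166639 ]
[271.25674822 121.65636277]
[242.38280241 188.44021997]
[232.14036708 121.79167936]
[196.80709939 188.61230205]
[452.75710657 406.68001229]
```

View pics/w1d.png

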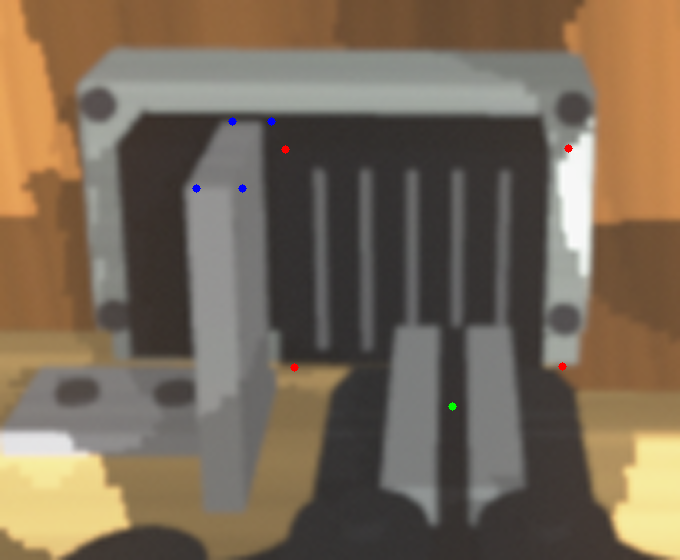

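The observed ribs and plate sit about 2 mm farther along the slide than predicted, so I take the pad centre at x≈0.4595. The fingertips measure about 16 mm along the slide. I'll descend onto the pad.

>>> arm_command(
  commands=[
    [0, -0.4, 0, 0, 0, 0, 0],
    [0, -0.4, 1, 0, 0, 0, 0],
    [0, 0, 1.3, 0, 0, 0, 0],
    [0, 0, 1.2, 0, 0, 0, 0],
    [0, 0, 1, 0, 0, 0, 0],
    [0, 0, 0.3, 0, 0, 0, 0],
    [0, 0, 0.2, 0, 0, 0, 0],
    [0, 0, 0.1, 0, 0, 0, 0],
    [0, 0, 0, 0, 0, 0, 0],
    [0, 0, 0, 0, 0, 0, 0],
  ],
)

```text
time: 4.2
ee_pos: [0.4632, -0.0736, 0.0518]
tcp_rot: [-0.685, 0.728, -0.0, 0.0]
contact_force: [-1.5, 1.3, 3.9]
opening: -0.0001
finger_force: 2.0
```

```bash
python3 -c "
from h import *
to([.462,-.073,.0445])"
```

```text
t 4.2 pos [ 0.4632 -0.0736  0.0518] open -0.0001 F [-1.53  1.29  3.9 ] yaw of tool y 176.48 shift cm [-0.05  0.12  0.73]
```

>>> arm_command(
  commands=[
    [0, 0, 0.2, 0, 0, 0, 0],
    [0, 0, 0.2, 0, 0, 0, 0],
    [0, 0, 0.2, 0, 0, 0, 0],
    [0, 0, 0.1, 0, 0, 0, 0],
    [0, 0, 0, 0, 0, 0, 0],
    [0, 0, 0, 0, 0, 0, 0],
    [0, 0, 0, 0, 0, 0, 0],
    [0, 0, 0, 0, 0, 0, 0],
    [0, 0, 0, 0, 0, 0, 0],
    [0, 0, 0, 0, 0, 0, 0],
  ],
)

```text
time: 5.2
ee_pos: [0.4632, -0.0736, 0.0447]
tcp_rot: [-0.685, 0.728, -0.0, 0.0]
contact_force: [-1.7, -0.6, 7.1]
opening: 0.0002
finger_force: 3.5
```

>>> arm_command(
  commands=[
    [0, 0, 0.05, 0, 0, 0, 0],
    [0, -0.2, 0, 0, 0, 0, 0],
    [0, -0.2, 0, 0, 0, 0, 0],
    [0, -0.2, 0, 0, 0, 0, 0],
    [0, -0.2, 0, 0, 0, 0, 0],
    [0, -0.2, 0, 0, 0, 0, 0],
    [0, -0.2, 0, 0, 0, 0, 0],
    [0, -0.2, 0, 0, 0, 0, 0],
    [0, -0.2, 0, 0, 0, 0, 0],
    [0, 0, 0, 0, 0, 0, 0],
  ],
)

```text
time: 6.2
ee_pos: [0.4705, -0.0754, 0.0433]
tcp_rot: [-0.684, 0.729, 0.006, -0.007]
contact_force: [-17.3, 3.5, 21.7]
opening: -0.0002
finger_force: 11.5
```

Run:
```python
from h import *
to([.4792,-.0746,.0433])
snap('wrist','w2');snap('scene','s2')
a=cv2.resize(cv2.imread('pics/w2.png')[150:350,150:450],(600,400));crop('s2','s2c',255,140,75,50,4)
cv2.imwrite('pics/m2.png',np.vstack([a,cv2.copyMakeBorder(cv2.imread('pics/s2c.png'),0,0,0,300,cv2.BORDER_CONSTANT)]))
to([.4792,-.0746,.0433])
```

```text
t 6.2 pos [ 0.4705 -0.0754  0.0433] open -0.0002 F [-17.25   3.53  21.71] yaw of tool y 176.35 shift cm [-0.14 -0.86 -0.02]
t 6.3 pos [ 0.4705 -0.0754  0.0433] open -0.0003 F [-16.     3.89  21.59] yaw of tool y 176.35 shift cm [-0.14 -0.86 -0.02]
```

View pics/m2.png

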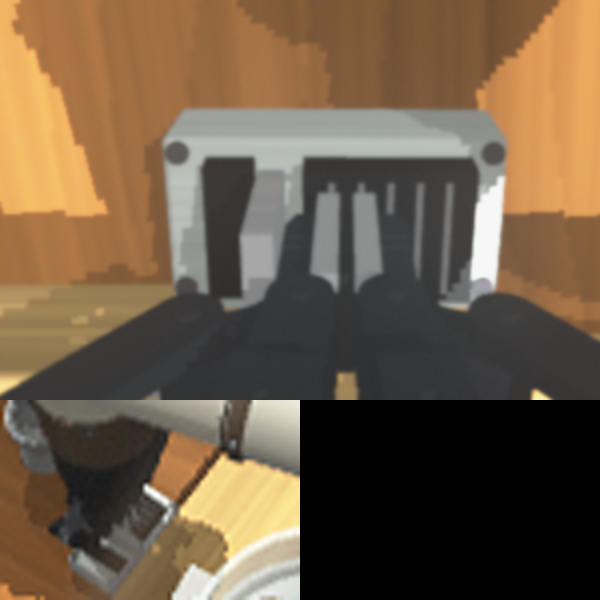

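The finger's upper part now touches the bracket plate. The plunger is bottomed at about 22 N, so friction is holding the tip. I'll ease up a little and keep pushing.

>>> arm_command(
  commands=[
    [0, 0, -0.1, 0, 0, 0, 0],
    [0, 0, -0.05, 0, 0, 0, 0],
    [0, 0, 0, 0, 0, 0, 0],
    [0, -0.1, 0, 0, 0, 0, 0],
    [0, -0.1, 0, 0, 0, 0, 0],
    [0, -0.1, 0, 0, 0, 0, 0],
    [0, 0, 0, 0, 0, 0, 0],
    [0, 0, 0, 0, 0, 0, 0],
    [0, 0, 0, 0, 0, 0, 0],
    [0, 0, 0, 0, 0, 0, 0],
  ],
)

```text
time: 7.3
ee_pos: [0.4774, -0.0756, 0.0442]
tcp_rot: [-0.684, 0.729, 0.003, -0.004]
contact_force: [-6.6, -0.6, 7.1]
opening: -0.0002
finger_force: 4.5
```

>>> arm_command(
  commands=[
    [0, -0.2, 0, 0, 0, 0, 0],
    [0, -0.2, 0, 0, 0, 0, 0],
    [0, -0.2, 0.05, 0, 0, 0, 0],
    [0, -0.2, 0, 0, 0, 0, 0],
    [0, -0.2, 0, 0, 0, 0, 0],
    [0, -0.2, 0, 0, 0, 0, 0],
    [0, -0.2, 0, 0, 0, 0, 0],
    [0, -0.2, 0, 0, 0, 0, 0],
    [0, -0.2, 0, 0, 0, 0, 0],
    [0, 0, 0, 0, 0, 0, 0],
  ],
)

```text
time: 8.3
ee_pos: [0.4962, -0.0766, 0.044]
tcp_rot: [-0.685, 0.729, 0.002, -0.003]
contact_force: [-6.4, -1.1, 6.3]
opening: -0.0004
finger_force: 4.0
```

>>> arm_command(
  commands=[
    [0, -0.2, 0, 0, 0, 0, 0],
    [0, -0.3, 0, 0, 0, 0, 0],
    [0, -0.3, 0, 0, 0, 0, 0],
    [0, -0.3, 0, 0, 0, 0, 0],
    [0, -0.3, 0, 0, 0, 0, 0],
    [0, -0.3, 0, 0, 0, 0, 0],
    [0, -0.3, 0, 0, 0, 0, 0],
    [0, -0.3, 0, 0, 0, 0, 0],
    [0, -0.3, 0, 0, 0, 0, 0],
    [0, -0.3, 0, 0, 0, 0, 0],
  ],
)

```text
time: 9.3
ee_pos: [0.5281, -0.0778, 0.044]
tcp_rot: [-0.685, 0.729, 0.001, -0.001]
contact_force: [-2.4, -0.6, -0.6]
opening: 0.0002
finger_force: 1.3
```

>>> arm_command(
  commands=[
    [0, -0.3, 0, 0, 0, 0, 0],
    [0, -0.3, 0, 0, 0, 0, 0],
    [0, -0.3, 0, 0, 0, 0, 0],
    [0, -0.3, 0, 0, 0, 0, 0],
    [0, -0.3, 0, 0, 0, 0, 0],
    [0, -0.3, 0, 0, 0, 0, 0],
    [0, -0.3, 0, 0, 0, 0, 0],
    [0, -0.2, 0, 0, 0, 0, 0],
    [0, -0.2, 0, 0, 0, 0, 0],
    [0, -0.1, 0, 0, 0, 0, 0],
  ],
)

```text
time: 10.3
ee_pos: [0.5552, -0.0792, 0.0449]
tcp_rot: [-0.685, 0.728, -0.0, 0.0]
contact_force: [-2.6, -0.4, -1.4]
opening: -0.0002
finger_force: 1.3
```

>>> arm_command(
  commands=[
    [0, -0.1, 0, 0, 0, 0, 0],
    [0, -0.1, 0, 0, 0, 0, 0],
    [0, -0.1, 0, 0, 0, 0, 0],
    [0, -0.1, 0, 0, 0, 0, 0],
    [0, -0.1, 0, 0, 0, 0, 0],
    [0, -0.1, 0, 0, 0, 0, 0],
    [0, -0.1, 0, 0, 0, 0, 0],
    [0, 0, 0, 0, 0, 0, 0],
    [0, 0, 0, 0, 0, 0, 0],
    [0, 0, 0, 0, 0, 0, 0],
  ],
)

```text
time: 11.3
ee_pos: [0.5601, -0.0796, 0.0449]
tcp_rot: [-0.685, 0.729, 0.001, -0.001]
contact_force: [-7.0, 1.5, 2.6]
opening: -0.0002
finger_force: 3.5
```

>>> arm_command(
  commands=[
    [0, -0.1, 0, 0, 0, 0, 0],
    [0, -0.1, 0, 0, 0, 0, 0],
    [0, -0.1, 0, 0, 0, 0, 0],
    [0, -0.1, 0, 0, 0, 0, 0],
    [0, 0, 0, 0, 0, 0, 0],
    [0, 0, 0, 0, 0, 0, 0],
    [0, 0, 0, 0, 0, 0, 0],
    [0, 0, 0, 0, 0, 0, 0],
    [0, 0, 0, 0, 0, 0, 0],
    [0, 0, 0, 0, 0, 0, 0],
  ],
)

```text
time: 12.3
ee_pos: [0.5601, -0.0797, 0.0449]
tcp_rot: [-0.685, 0.729, 0.004, -0.004]
contact_force: [-16.0, 5.8, 11.5]
opening: 0.0
finger_force: 8.1
```

The tray is against its stop: the force rises and nothing moves. Now I'll back off and lift away.

>>> arm_command(
  commands=[
    [0, 0.3, 0, 0, 0, 0, 0],
    [0, 0.5, 0, 0, 0, 0, 0],
    [0, 0.5, 0, 0, 0, 0, 0],
    [0, 0.5, 0, 0, 0, 0, 0],
    [0, 0, 0, 0, 0, 0, 0],
    [0, 0, -1, 0, 0, 0, 0],
    [0, 0, -2, 0, 0, 0, 0],
    [0, 0, -3, 0, 0, 0, 0],
    [0, 0, -4, 0, 0, 0, 0],
    [0, 0, -4, 0, 0, 0, 0],
  ],
)

```text
time: 13.3
ee_pos: [0.548, -0.0789, 0.187]
tcp_rot: [-0.685, 0.728, -0.0, 0.0]
contact_force: [1.1, -0.5, -0.2]
opening: -0.0
finger_force: 0.0
```

>>> arm_command(
  commands=[
    [0, 0, -3, 0, 0, 0, 0],
    [0, 0, -3, 0, 0, 0, 0],
    [2, 0, 0, 0, 0, 0, 0],
    [3, 0, 0, 0, 0, 0, 0],
    [3, 0, 0, 0, 0, 0, 0],
    [3, 0, 0, 0, 0, 0, 0],
    [3, 0, 0, 0, 0, 0, 0],
    [2, 0, 0, 0, 0, 0, 0],
    [0, 0, 0, 0, 0, 0, 0],
    [0, 0, 0, 0, 0, 0, 0],
  ],
)

```text
time: 14.3
ee_pos: [0.538, -0.2387, 0.2453]
tcp_rot: [-0.685, 0.729, -0.0, 0.0]
contact_force: [-0.4, -0.1, -1.2]
opening: 0.0
finger_force: 0.0
```

Run:
```python
from h import *
snap('scene','s3');snap('top','t3')
crop('s3','a',220,110,200,200,3);crop('t3','b',230,90,200,200,2)
print(manip.get_state()['time'])
b=cv2.imread('pics/b.png')
cv2.imwrite('pics/m3.png',np.hstack([cv2.resize(cv2.imread('pics/a.png'),(400,400)),b]))
```

```text
14.4
```

View pics/m3.png

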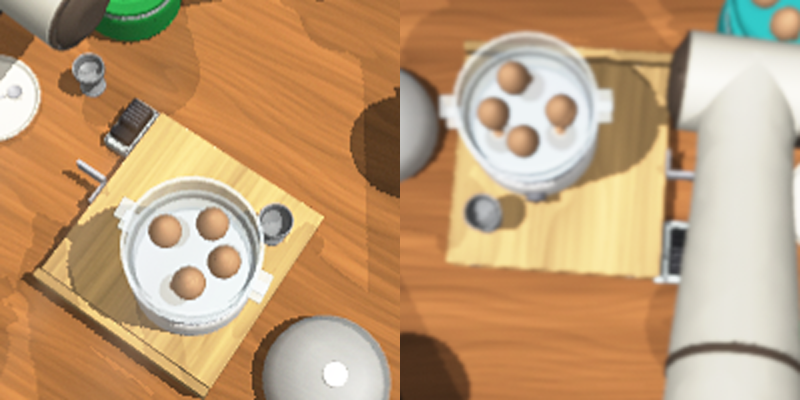

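The pictures show the tray home against the back stop, with the cooker and cup standing on it. The bracket at (92,172) is past the catch, the catch at (132,125) stands free and up, and the hand is clear.

```bash
python3 -c "
from bench import manip
print(manip.job_done())"
```

```text
the job is handed in; nothing more can be done
None
```

The tray is fully home against its back stop, the catch is free and looks sprung up again, the cooker and cup still stand on the tray, and I handed the job in at 14.4 s with the hand clear.

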